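# Turn the coffee-pod tray round in its sleeve

### The arm

A 6-joint arm with a two-finger parallel gripper is mounted at the origin on a cart in front of the work surface, level with it; the furniture and walls round the work are solid. World frame = base frame: x ahead of the robot, y to its left, z up, the work surface at z = 0. Lengths are in m, angles in rad, forces in N, time in s.
With the tool pointing down it reaches from about 0.425 to 0.95 m from the base axis. Payload 3.5 kg.
Tool frame: the origin (TCP) lies between the finger pads; the fingertips stand 22 mm ahead of it and the grasp point (between the pads) lies 3 mm ahead of it (ctrl.nose_length is the z of the fingertips in the tool frame, in m); z points along the fingers, y is the line along which they close (so a half turn about z gives the same grasp; the last joint's range is limited). The gripper opens to 85 mm and grips with 20 to 120 N. Pads are 22 mm wide; open, the fingers measure 114 mm over their backs; the gripper's body (76 mm by 85 mm) begins 54 mm behind the grasp point. The pads swing forward as they close: fully open they stand 13 mm farther back than shut.
Start: joints at [-1.267, 0.286, 1.577, -0, 1.279, -0.15], TCP at [0.296, -0.607, 0.253] pointing down, gripper open.
Joint ranges: [-2.77, 2.77], [-0.9, 2.22], [0.21, 2.48], [-1.53, 4.67], [0.24, 2.81], [-2.84, 2.84]. Speed limits (rad/s): [2.79, 2.79, 3.14, 3.14, 3.14, 3.14].

### API

Orientations are given as a unit quaternion [x, y, z, w].
In Python, from plant import ctrl gives the robot as it stands. The module is installed in compiled form; this text tells all that it offers.
- The arm moves only by the tool send_rows, never from a script. Its argument "rows" is text: rows parted by semicolons, each of 7 numbers parted by spaces: the turn, a rotation vector about the tool's x, y, z in shares of 90 degrees (1.0 is 90 degrees), then the shift along the tool's x, y, z in a scale on which 1.0 is 1000 mm, then the opening, from -1 (shut) to 1 (fully open). A call has 1 to 8 rows; each row is the pose to reach, as a shift and turn from the pose commanded when the call began, along the tool's axes at that moment; what a row does not reach only later rows make up. A row lasts 1/8 s, in which the tool goes at most 62.5 mm and 10.7 degrees, less where a joint would pass 70% of its speed; a pose out of reach is approached as far as the arm can. A shift or turn number past 1, either way, is cut back to 1. A call with a gripper value outside its range is refused whole. The fingers move at their own pace and stop on an object; "grip_force" is the grip in N (left out, the last holds). Time passes only in rows, so rows that repeat a pose let the fingers close. It gives the time, the measured TCP pose, the force, the opening and the grip force at its end, in the units of the state.
- ctrl.get_state(): the state, without advancing time (a new reading comes with each control period).
- ctrl.read_camera(name): name is "scene" or "top"; returns a dict with "color" (420x560x3 uint8, red, green, blue), "fx", "fy", "cx", "cy" (pixels), "extrinsics" (4x4, takes a point from world to camera coordinates). Camera axes: x right, y down, z forward; pixel columns grow to the right and rows downward; lengths in m; the calibration is good to about 2 mm. A picture is of the moment at which its call begins. There is no depth.
- ctrl.sign_off(): hands the job in; it is judged then, once.
Trained networks look in a picture, given as the dict that the camera call returned (one of the last four; its "shot" number tells which), for a name from the list of things; names that differ only in an ending like _2 or _b are one class to them, and where a whole thing is asked for, a point or a joint stands for the part that bears it (a point fixed in the world has none). Each returns a list of dicts, best first, with "p" (0 to 1); they miss things now and then, are a little off and sometimes report something else, mostly with a low value. They report only what shows in the picture. A call takes as long as a camera call.
- ctrl.look_for(picture, target): "position" ([x, y, z] in m, in the coordinates of the camera as it stood for that picture, good to about 4 mm: the middle of the surface that is visible of it).
The state is a dict: "time": time; "qpos": joint angles; "dq": joint speeds; "joint_efforts": joint torques, N m; "eef_pos": TCP position; "tcp_rot": TCP orientation; "contact_force": force on the tool from outside, world axes, zero at the start; "wrist_torque": the same for the moment, N m; "opening": opening from 0.0 (shut) to 1.0 (fully open); "finger_force": force on a finger pad.
Only numpy, scipy, OpenCV 4.12 (cv2) and the standard library are available. Lean on these libraries where they do the work, as an engineer would, in place of code of your own. Each camera call takes 0.05 s, during which the arm holds its last target. There are 200 camera calls.

### The job

The front half of the white coffee-pod tray has been used up and the two pods that are left sit at the back, under the cover of the wooden sleeve. Draw the tray right out of the sleeve, turn it end for end and slide it back in, empty end first, fully home against the back stop, so that the pods are now in the open half at the front. Keep the tray upright with both pods in their pockets, and leave the other things on the worktop where they are.

Things in the scene. Friction and masses are not known exactly. Their poses are not given: they have to be found in the camera images.
- pod_sleeve: Dark wooden pod sleeve, fixed to the worktop. Origin: on the worktop, below the centre of a fully home tray; +x from open front to closed back, z up. Base board 66 mm wide, top at z = 6 mm, x = -90 to 102 mm. Over its rear half (x = 0 to 102 mm) a cover, walls and top 6 mm thick, outside 66 mm wide, 52 mm high. The front half of the board is open, without sides.
- sleeve_mouth (a point): Centre of the sleeve's mouth (sleeve x = 0, y = 0, z = 24 mm). The channel behind it is 54 mm wide and runs from the board's top (z = 6 mm) to z = 46 mm, closed at the back. At the mouth its sides and top flare out by 2 to 3 mm in lips that stick 7 mm to the front.
- sleeve_stop (a point): Centre of the face of the back stop inside the sleeve (sleeve x = 96 mm, y = 0, z = 24 mm).
- pod_tray: White plastic tray, loose, 192 mm long (x), 50 mm wide (y), 36 mm high (z), 110 to 230 g, open on top, four pockets 44 mm square in a row. Straight sides; both ends alike. Origin: centre of its underside. The two pockets on +x hold pods, those on -x are empty. It starts on the sleeve's board, pointing the same way as the sleeve, pushed home or pulled out by up to 20 mm.
- tray_full_end (a point): Middle of the tray's end face beside the pods (tray x = +96 mm, 18 mm above its bottom); at the start under the cover. In the top edge of each end is a finger notch 26 mm wide and 10 mm deep.
- tray_empty_end (a point): Middle of the tray's end face beside the empty pockets (tray x = -96 mm, 18 mm above its bottom); at the start at the open front, to be against the back stop in the end.
- pod_red: Red coffee pod, loose, 37 mm wide at the rim, 27 mm high, 12 g, standing on its rim in one of the two pockets at tray x = 24 or 71 mm. Origin: centre of its underside, 3 mm above the tray's underside.
- pod_gold: Gold coffee pod, of the same size, in the other of these two pockets. Origin: centre of its underside.
- mug: White spotted mug, 82 mm across with the handle 114 mm, 91 mm high, loose bystander. Origin: centre of its underside.
- timer: Red and white kitchen timer, 69 mm across, 54 mm high, loose bystander. Origin: centre of its underside.
- tin: Closed tin with a green and white label, 76 mm across, 58 mm high, loose bystander. Origin: centre of its underside.
- spice_jar: Spice jar with a green cap, 46 mm across, 106 mm high, loose bystander. Origin: centre of its underside.
- jar: Glass jar with a red lid, 65 mm across, 100 mm high, loose bystander. Origin: centre of its underside.

How it is judged:
By the outcome, as a careful person would: the job done as asked, in the order asked, and still so for the second after the job is handed in, with the robot touching nothing.
It also fails if it takes over 66 s, if anything falls off the work surface, if the arm or the gripper's body presses on something with over 40 N, if the wrist force passes 120 N, or if a joint passes its speed limit or range.

## Working session

There is one attempt and no reset: what is moved stays moved. The work goes in short steps, Python scripts to look and compute and a tool call to move; the robot and the scene stay as the last step left them, time stands still between calls to the robot, and variables do not carry over. Pictures are saved under pics/ and viewed, at most 13 in all, crops included, and the job is handed in when it is done.

Besides the shell and the picture viewer there is one more tool, called after "Emit:" in YAML: its name, and indented under it one key for each argument. send_rows: Moves the arm, as the interface text tells. Its arguments: {"type":"object","properties":{"rows":{"type":"string"},"grip_force":{"type":"number"}},"required":["rows"]}

```bash
mkdir -p pics; cat > h.py <<'E'
import numpy as np, cv2
from plant import ctrl
def towc(p,pic):
    E=np.array(pic["extrinsics"]);return E[:3,:3].T@(np.array(p)-E[:3,3])
def proj(P,pic):
    E=np.array(pic["extrinsics"]);c=E[:3,:3]@np.array(P)+E[:3,3]
    return np.array([pic["fx"]*c[0]/c[2]+pic["cx"],pic["fy"]*c[1]/c[2]+pic["cy"]])
def ray_z(uv,z,pic):
    E=np.array(pic["extrinsics"]);R=E[:3,:3];o=-R.T@E[:3,3]
    d=R.T@np.array([(uv[0]-pic["cx"])/pic["fx"],(uv[1]-pic["cy"])/pic["fy"],1]);return o+d*(z-o[2])/d[2]
def save(pic,n,crop=None,s=1):
    im=pic["color"][:,:,::-1]
    if crop: im=im[crop[1]:crop[3],crop[0]:crop[2]]
    cv2.imwrite("pics/"+n,cv2.resize(im,None,fx=s,fy=s,interpolation=cv2.INTER_CUBIC))
E
python3 - <<'E'
from h import *
np.set_printoptions(precision=4,suppress=True)
for n in("scene","top"):
    p=ctrl.read_camera(n);save(p,n+"0.png",s=1.4)
    print(n,p["fx"],np.array(p["extrinsics"]).tolist())
    for t in["pod_sleeve","sleeve_mouth","pod_tray","tray_full_end","tray_empty_end","pod_red","pod_gold","mug","timer","tin","spice_jar","jar"]:
        r=ctrl.look_for(p,t)[:1]
        for x in r: w=towc(x["position"],p);print(t,round(x["p"],2),w,proj(w,p).round())
print(ctrl.get_state())
E
```

```text
scene 546.6474709853017 [[0.33461588187205615, -0.9423250549155475, 0.007463409234170883, -0.2057332115705665], [-0.8111566419823174, -0.2920515582905569, -0.5066860857256964, 0.5297375649770996], [0.47964269385341035, 0.16349121743527423, -0.8620983169306015, 1.475008365880434], [0.0, 0.0, 0.0, 1.0]]
pod_sleeve 0.63 [0.5455 0.2472 0.0548] [209. 204.]
sleeve_mouth 0.86 [0.5451 0.2474 0.053 ] [209. 204.]
mug 0.6 [0.5432 0.2502 0.0527] [208. 204.]
tin 0.71 [0.6897 0.059  0.0532] [281. 185.]
spice_jar 0.55 [0.6776 0.1357 0.0817] [257. 176.]
top 392.1620221418625 [[0.01962597649386595, -0.9995557118488121, -0.022432118871760005, -0.00045449101997689585], [-0.9915372870862523, -0.016578910187589054, -0.12875926395652687, 0.6155676651770093], [0.1283301576571031, 0.024769308577479502, -0.9914221361197745, 0.9951096261821627], [0.0, 0.0, 0.0, 1.0]]
pod_sleeve 0.67 [0.5529 0.2284 0.0508] [200. 223.]
sleeve_mouth 0.7 [0.5568 0.2255 0.0507] [201. 222.]
pod_tray 0.65 [0.5465 0.1299 0.0102] [239. 227.]
tray_full_end 0.7 [0.5427 0.1359 0.0082] [237. 229.]
tray_empty_end 0.67 [0.5438 0.1341 0.0081] [238. 228.]
pod_gold 0.65 [0.554  0.2258 0.0514] [201. 223.]
mug 0.86 [ 0.4572 -0.2351  0.0327] [377. 264.]
timer 0.94 [ 0.4408 -0.3544  0.039 ] [425. 271.]
tin 0.81 [0.699  0.0615 0.0535] [265. 169.]
spice_jar 0.89 [0.6827 0.1386 0.1055] [233. 170.]
jar 0.87 [ 0.704  -0.039   0.0965] [304. 164.]
{'time': 1.3, 'qpos': array([-1.267 ,  0.2863,  1.5767,  0.    ,  1.2786, -0.15  ]), 'dq': array([-0.    ,  0.001 ,  0.0004, -0.0002, -0.0007, -0.0004]), 'joint_efforts': array([ -0.0003, -40.5951, -29.2938,  -0.0001,   0.0005,   0.    ]), 'eef_pos': array([ 0.2959, -0.6066,  0.2533]), 'tcp_rot': array([ 0.9744,  0.225 ,  0.    , -0.    ]), 'contact_force': array([ 0.6232, -0.5291,  1.5796]), 'wrist_torque': array([ 0.0025,  0.0543, -0.0087]), 'finger_force': 0.0, 'opening': 0.998375214398079}
```

View pics/scene0.png

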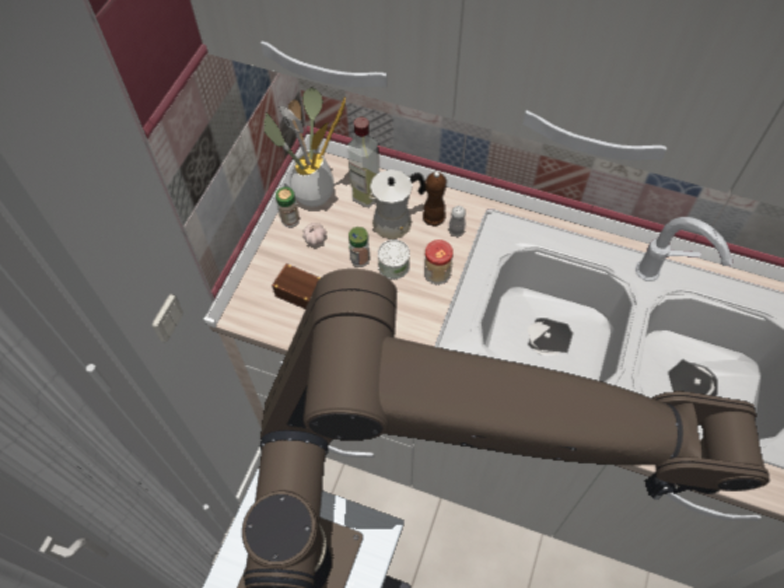

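View pics/top0.png

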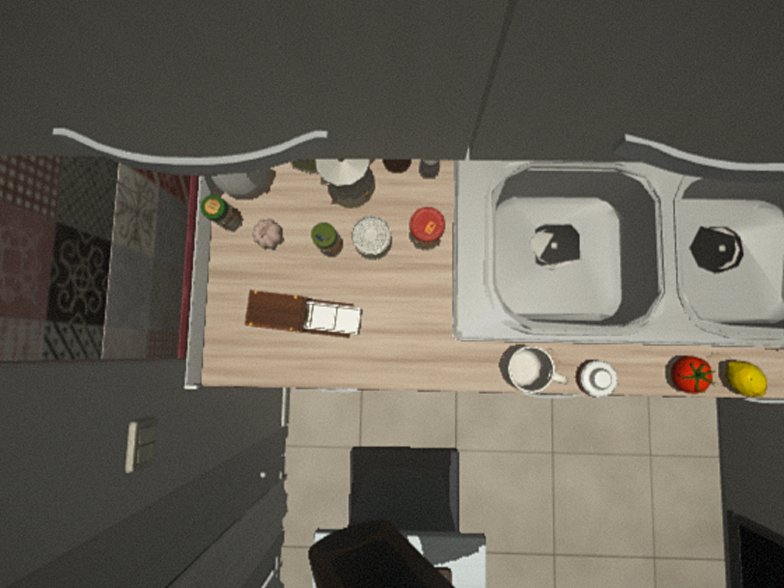

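The scene view shows the sleeve, partly hidden by the arm, at about (209,204) in camera pixels. The top view shows the sleeve at about (197,222) with the tray sticking out to the right to about (258,228). The tin, jar and spice jar are behind it. Next I'll zoom in to measure.

```bash
python3 - <<'E'
from h import *
p=ctrl.read_camera("top");save(p,"topz.png",(165,195,275,255),7)
s=ctrl.read_camera("scene");save(s,"scz.png",(185,180,245,225),10)
E
```

```text
(no output)
```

View pics/topz.png

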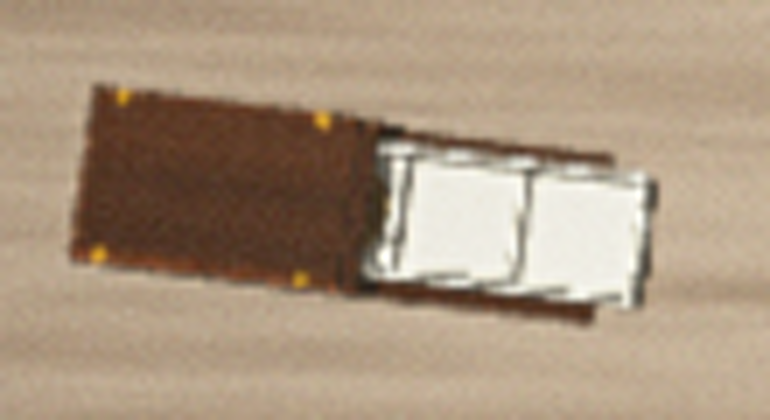

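View pics/scz.png

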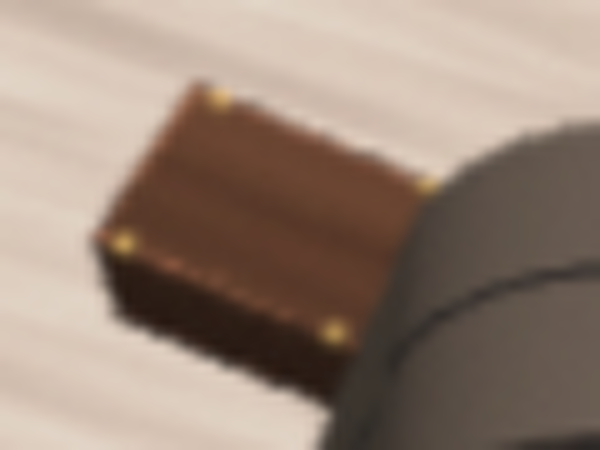

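The top crop shows the cover's brass corners at about (182.6,208.7), (211,212), (179,231.4) and (208,235). The tray's front edge runs from (258.6,220.4) to (256,238.3). The same four brass corners show in the scene crop, so I can triangulate.

```bash
python3 - <<'E'
from h import *
from scipy.optimize import least_squares
np.set_printoptions(precision=4,suppress=True)
p=ctrl.read_camera("top");s=ctrl.read_camera("scene")
f=lambda a,sc,o:(np.array(a,float)+.5)/sc-.5+o
T=f([(123,96),(322,120),(98,255),(302,280)],7,[165,195]);S=f([(221,97),(429,185),(124,243),(334,332)],10,[185,180])
for a,b in zip(T,S):
    r=least_squares(lambda P:np.r_[proj(P,p)-a,proj(P,s)-b],[.55,.2,.05]);print(r.x,r.fun.round(2))
# sleeve pose fit, top camera
def tf(q,P): c,s_=np.cos(q[2]),np.sin(q[2]);return [q[0]+c*P[0]-s_*P[1],q[1]+s_*P[0]+c*P[1],P[2]]
L=[(.102,.033,.052),(.102,-.033,.052),(-.09,-.033,.006),(-.09,.033,.006)]
U=f([(72,262),(96,85),(612,156),(592,321)],7,[165,195])
U2=f([(102,238),(198,82)],10,[185,180])
for L_ in (L,[L[1],L[0],L[3],L[2]]):
  fun=lambda q:np.r_[np.ravel([proj(tf(q,l),p)-u for l,u in zip(L_,U)]),np.ravel([proj(tf(q,l),s)-u for l,u in zip(L_,U2)])]
  r=least_squares(fun,[.55,.2,1.6]);print(r.x,r.fun.round(1))
q=least_squares(lambda q:np.r_[np.ravel([proj(tf(q,l),p)-u for l,u in zip(L,U)]),np.ravel([proj(tf(q,l),s)-u for l,u in zip(L,U2)])],[.55,.2,1.6]).x
e=f([(655,178),(637,305)],7,[165,195]);W=[ray_z(x,.042,p) for x in e];print("tray end",W)
c,s_=np.cos(q[2]),np.sin(q[2])
for w in W: d=w[:2]-q[:2];print("in sleeve",c*d[0]+s_*d[1],-s_*d[0]+c*d[1])
E
```

```text
[0.59   0.2748 0.058 ] [-0.3   0.04  0.37  0.1 ]
[0.5824 0.2    0.0575] [-0.18  0.04  0.22  0.04]
[0.531  0.282  0.0554] [-0.4   0.05  0.48  0.14]
[0.523  0.2057 0.057 ] [-0.52  0.1   0.64  0.13]
[0.5525 0.1882 1.4737] [-0.5 -0.4 -0.1 -0.2  0.5 -0.4  0.3  0.3 -0.5  0.5  0.2  0.3]
[0.5535 0.1882 1.4849] [  3.1 -25.4  -3.9  25.   -2.4  23.1   3.3 -24.7   9.7 -15.3 -10.1  16.2]
tray end [array([0.5644, 0.0766, 0.042 ]), array([0.5169, 0.082 , 0.042 ])]
in sleeve -0.1099402847041165 -0.02269956477167251
in sleeve -0.10918799212121048 0.02507820174167993
```

```bash
cat >> h.py <<'E'
from scipy.spatial.transform import Rotation as Ro
SL=np.array([.5525,.1882]);TH=1.4737
def sl(x,y=0): c,s=np.cos(TH),np.sin(TH);return SL+np.array([c*x-s*y,s*x+c*y])
def go(xy,z,yawdeg):
    st=ctrl.get_state();R0=Ro.from_quat(st["tcp_rot"]);a=np.radians(yawdeg)
    x=np.array([np.cos(a),np.sin(a),0]);zz=np.array([0,0,-1.]);R1=Ro.from_matrix(np.c_[x,np.cross(zz,x),zz])
    d=R0.inv().apply(np.r_[xy,z]-st["eef_pos"])*1000
    print("turn",(R0.inv()*R1).as_rotvec(degrees=True).round(1),"shift",d.round(1),"| pos",st["eef_pos"].round(4),"yaw",np.degrees(np.arctan2(*R0.as_matrix()[[1,0],0])).round(2),"q6",st["qpos"][5].round(2),"F",st["contact_force"].round(1),"t",round(st["time"],2),"open",round(st["opening"],3))
E
python3 - <<'E'
from h import *
print(ctrl.nose_length, ray_z((200,275),0,ctrl.read_camera("top")));go(sl(-.034,.001),.12,84.4)
E
```

```text
0.022 [0.41683964 0.23278833 0.        ]
turn [ -0.   -0.  -58.4] shift [ 560.4 -573.5  133.3] | pos [ 0.2959 -0.6067  0.2533] yaw 26.0 q6 -0.15 F [-0.  -0.4 -0. ] t 1.55 open 1.001
```

Careful with the scale: shifts go in shares of 1000 mm and turns go in shares of 90 degrees. That gives: -573.5 mm is -0.5735, 560.4 mm is 0.5604, -58.4 degrees is -0.6489.

Emit:
send_rows:
  rows: "0 0 -0.6489 0.5604 -0.5735 0.05 1;0 0 -0.6489 0.5604 -0.5735 0.05 1;0 0 -0.6489 0.5604 -0.5735 0.05 1;0 0 -0.6489 0.5604 -0.5735 0.05 1;0 0 -0.6489 0.5604 -0.5735 0.05 1;0 0 -0.6489 0.5604 -0.5735 0.05 1;0 0 -0.6489 0.5604 -0.5735 0.05 1;0 0 -0.6489 0.5604 -0.5735 0.05 1"
  grip_force: 50

```text
time: 2.55
eef_pos: [0.4533, -0.1311, 0.2226]
tcp_rot: [0.741, 0.672, 0.0, 0.001]
contact_force: [0.9, -0.3, -0.0]
opening: 0.997
finger_force: 0.0
```

```bash
python3 -c "
from h import *
go(sl(-.034,.001),.12,84.4)"
```

```text
turn [ 0.1  0.  -0. ] shift [293.5  66.3 102.6] | pos [ 0.4533 -0.1311  0.2226] yaw 84.38 q6 -0.4 F [ 0.9 -0.3 -0. ] t 2.55 open 0.997
```

To row units: 293 mm is 0.293, 102 mm is 0.102.

Emit:
send_rows:
  rows: "0 0 0 0.293 0.066 0.102 1;0 0 0 0.293 0.066 0.102 1;0 0 0 0.293 0.066 0.102 1;0 0 0 0.293 0.066 0.102 1;0 0 0 0.293 0.066 0.102 1;0 0 0 0.293 0.066 0.102 1;0 0 0 0.293 0.066 0.102 1;0 0 0 0.293 0.066 0.102 1"

```text
time: 3.55
eef_pos: [0.5475, 0.1511, 0.121]
tcp_rot: [0.741, 0.671, 0.0, 0.0]
contact_force: [-0.3, -0.4, 0.3]
opening: 0.999
finger_force: 0.0
```

```bash
python3 -c "
from h import *
go(sl(-.034,.001),.033,84.4)
p=ctrl.read_camera('scene');save(p,'s2.png',(160,130,330,260),4)"
```

```text
turn [ 0.1  0.  -0.1] shift [ 3.5  0.2 88. ] | pos [0.5475 0.1511 0.121 ] yaw 84.32 q6 0.19 F [-0.3 -0.4  0.3] t 3.55 open 0.999
```

View pics/s2.png

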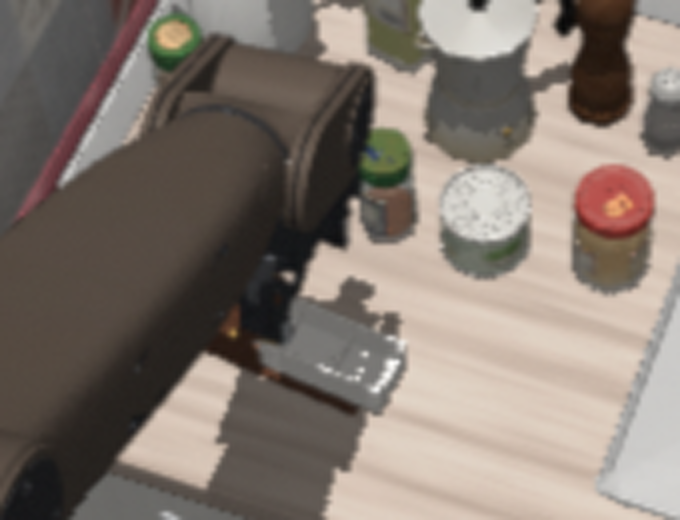

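The gripper is above the exposed part of the tray, next to the cover, and the jars stand clear of it. I'll descend and grip.

To row units: 87 mm is 0.087, 75 mm is 0.075.

Emit:
send_rows:
  rows: "0 0 0 0.002 0 0.03 1;0 0 0 0.002 0 0.055 1;0 0 0 0.002 0 0.075 1;0 0 0 0.002 0 0.087 1;0 0 0 0.002 0 0.087 1;0 0 0 0.002 0 0.087 -1;0 0 0 0.002 0 0.087 -1;0 0 0 0.002 0 0.087 -1"
  grip_force: 50

```text
time: 4.6
eef_pos: [0.5485, 0.1543, 0.0345]
tcp_rot: [0.741, 0.672, 0.001, 0.001]
contact_force: [-0.1, 0.8, 0.3]
opening: 0.575
finger_force: 53.5
```

Emit:
send_rows:
  rows: "0 0 0 0 0 0 -1;0 0 0 0 0 0 -1"

```text
time: 4.85
eef_pos: [0.5485, 0.1544, 0.0345]
tcp_rot: [0.741, 0.672, 0.001, 0.001]
contact_force: [0.9, -0.8, 6.8]
opening: 0.578
finger_force: 53.8
```

To row units: -128 mm is -0.128, -112 mm is -0.112.

Emit:
send_rows:
  rows: "0 0 0 -0.006 0 -0.0005 -1;0 0 0 -0.018 0 -0.0005 -1;0 0 0 -0.034 0 -0.0005 -1;0 0 0 -0.052 0 -0.0005 -1;0 0 0 -0.072 0 -0.0005 -1;0 0 0 -0.092 0 -0.0005 -1;0 0 0 -0.112 0 -0.0005 -1;0 0 0 -0.128 0 -0.0005 -1"

```text
time: 5.85
eef_pos: [0.5348, 0.0259, 0.0339]
tcp_rot: [0.741, 0.671, 0.0, -0.0]
contact_force: [0.8, 2.8, 3.9]
opening: 0.578
finger_force: 53.7
```

```bash
python3 -c "
from h import *
go([.535,.0],.10,84.4)
p=ctrl.read_camera('scene');save(p,'s3.png',(160,130,330,260),4)"
```

```text
turn [ 0.  -0.1 -0.1] shift [-25.7   2.8 -66.2] | pos [0.5348 0.0259 0.0339] yaw 84.32 q6 -0.04 F [0.8 2.8 3.9] t 5.85 open 0.578
```

View pics/s3.png

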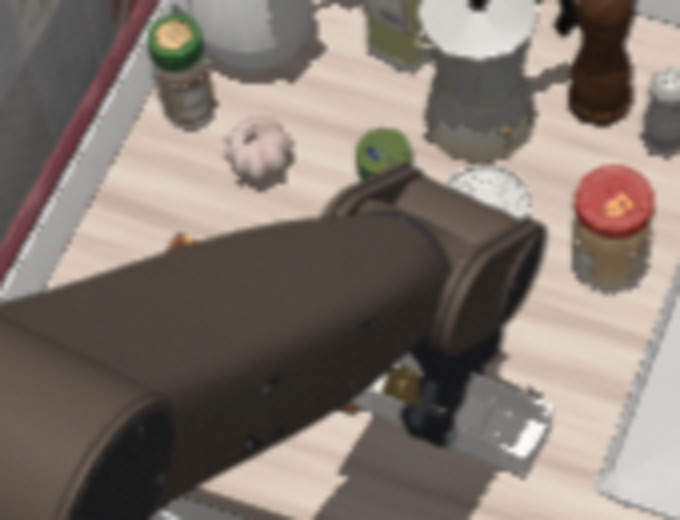

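The tray is fully out of the sleeve, held at mid-length, with the gold pod in the inner pocket at about (260,225). I'll lift it, turn it 90°, set it down and regrip, because a half turn in one go exceeds the range of joint 6.

To row units: -50 mm is -0.05, -25.8 mm is -0.0258, 52 degrees is 0.5778.

Emit:
send_rows:
  rows: "0 0 0 -0.003 -0.002 -0.01 -1;0 0 0 -0.008 -0.006 -0.025 -1;0 0 0.0556 -0.014 -0.01 -0.04 -1;0 0 0.1444 -0.02 -0.014 -0.048 -1;0 0 0.2444 -0.0258 -0.0178 -0.05 -1;0 0 0.3556 -0.0258 -0.0178 -0.05 -1;0 0 0.4667 -0.0258 -0.0178 -0.05 -1;0 0 0.5778 -0.0258 -0.0178 -0.05 -1"

```text
time: 6.9
eef_pos: [0.5138, 0.0029, 0.0839]
tcp_rot: [0.961, 0.277, -0.001, 0.0]
contact_force: [-0.4, -0.1, -1.2]
opening: 0.577
finger_force: 53.0
```

```bash
python3 -c "
from h import *
go([.5146,.002],.030,-5.6)"
```

```text
turn [ 0.   0.1 37.7] shift [ 0.3  1.2 53.9] | pos [0.5138 0.0029 0.0839] yaw 32.13 q6 0.82 F [-0.4 -0.1 -1.2] t 6.9 open 0.577
```

To row units: 55 mm is 0.055, 53 mm is 0.053, 38 degrees is 0.4222.

Emit:
send_rows:
  rows: "0 0 0.1111 0 0 0 -1;0 0 0.2222 0 0 0 -1;0 0 0.3333 0 0 0.005 -1;0 0 0.4 0 0 0.018 -1;0 0 0.4222 0 0 0.034 -1;0 0 0.4222 0 0 0.046 -1;0 0 0.4222 0 0 0.053 -1;0 0 0.4222 0 0 0.055 -1"

```text
time: 7.9
eef_pos: [0.5142, 0.003, 0.0285]
tcp_rot: [0.999, -0.049, -0.001, -0.0]
contact_force: [-6.2, 1.1, 6.8]
opening: 0.578
finger_force: 54.1
```

To row units: 0.5 mm is 0.0005.

Emit:
send_rows:
  rows: "0 0 0 0 0 0 -1;0 0 0 0 0 0.0005 -1"

```text
time: 8.15
eef_pos: [0.5152, 0.0028, 0.0286]
tcp_rot: [0.999, -0.049, 0.001, 0.0]
contact_force: [-0.3, -1.0, -0.3]
opening: 0.579
finger_force: 53.0
```

To row units: -100 mm is -0.1, -70 mm is -0.07.

Emit:
send_rows:
  rows: "0 0 0 0 0 0.0005 -1;0 0 0 0 0 0.0005 1;0 0 0 0 0 0.0005 1;0 0 0 0 0 0.0005 1;0 0 0 0 0 0.0005 1;0 0 0 0 0 -0.025 1;0 0 0 0 0 -0.07 1;0 0 0 0 0 -0.1 1"

```text
time: 9.15
eef_pos: [0.5153, 0.0028, 0.1302]
tcp_rot: [0.999, -0.049, 0.001, 0.0]
contact_force: [1.0, 0.0, 0.0]
opening: 1.002
finger_force: 0.0
```

```bash
python3 -c "
from h import *
go([.57,-.003],.12,174.4)
p=ctrl.read_camera('top');save(p,'t4.png',(215,150,335,260),6)"
```

```text
turn [   0.2    0.  -180. ] shift [55.   0.4 10.3] | pos [0.5153 0.0028 0.1302] yaw -5.6 q6 1.48 F [1. 0. 0.] t 9.15 open 1.002
```

View pics/t4.png

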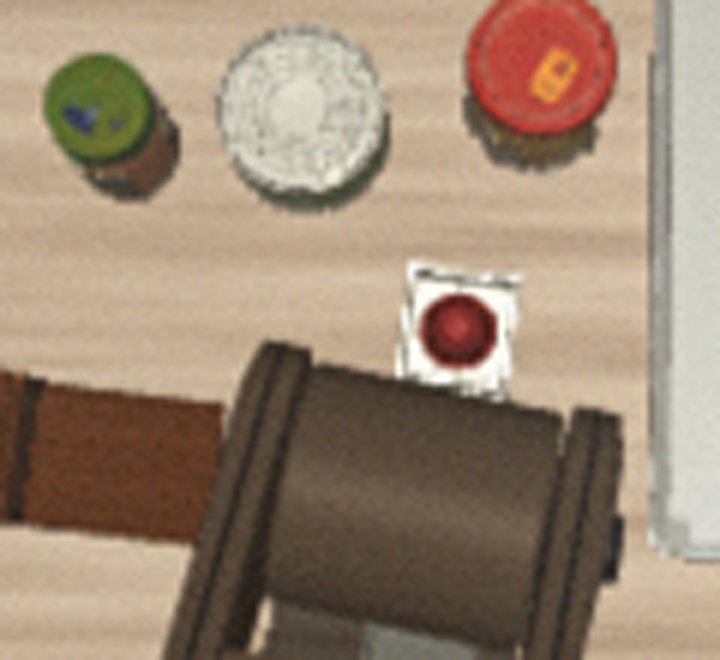

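The tray stands on the worktop near (460,330) in the crop, with the red pod in its outer pocket. Next I'll turn the empty gripper back by 180°.

To row units: 55 mm is 0.055, -85 degrees is -0.9444.

Emit:
send_rows:
  rows: "0 0 -0.9444 0.055 0 0 1;0 0 -0.9444 0.055 0 0 1;0 0 -0.9444 0.055 0 0 1;0 0 -0.9444 0.055 0 0 1;0 0 -0.9444 0.055 0 0 1;0 0 -0.9444 0.055 0 0 1;0 0 -0.9444 0.055 0 0 1;0 0 -0.9444 0.055 0 0 1"

```text
time: 10.2
eef_pos: [0.5691, -0.0025, 0.1274]
tcp_rot: [0.768, 0.641, -0.0, -0.0]
contact_force: [-0.6, -0.6, -0.2]
opening: 0.997
finger_force: 0.0
```

To row units: -85 degrees is -0.9444.

Emit:
send_rows:
  rows: "0 0 -0.9444 0 0 0 1;0 0 -0.9444 0 0 0 1;0 0 -0.9444 0 0 0 1;0 0 -0.9444 0 0 0 1;0 0 -0.9444 0 0 0 1;0 0 -0.9444 0 0 0 1;0 0 -0.9444 0 0 0 1;0 0 -0.9444 0 0 0 1"

```text
time: 11.2
eef_pos: [0.5691, -0.0025, 0.1274]
tcp_rot: [0.133, 0.991, 0.0, -0.0]
contact_force: [0.4, 0.1, -0.4]
opening: 0.998
finger_force: 0.0
```

```bash
python3 -c "
from h import *
go([.5702,-.003],.0275,174.4)"
```

```text
turn [-0.  -0.  -9.7] shift [-1.3 -0.2 99.9] | pos [ 0.5691 -0.0025  0.1274] yaw 164.73 q6 -1.49 F [ 0.4  0.1 -0.4] t 11.2 open 0.998
```

To row units: 98 mm is 0.098, -1.3 mm is -0.0013, -9.7 degrees is -0.1078.

Emit:
send_rows:
  rows: "0 0 -0.1078 -0.0013 0 0.02 1;0 0 -0.1078 -0.0013 0 0.05 1;0 0 -0.1078 -0.0013 0 0.075 1;0 0 -0.1078 -0.0013 0 0.09 1;0 0 -0.1078 -0.0013 0 0.098 1;0 0 -0.1078 -0.0013 0 0.098 -1;0 0 -0.1078 -0.0013 0 0.098 -1;0 0 -0.1078 -0.0013 0 0.098 -1"
  grip_force: 60

```text
time: 12.2
eef_pos: [0.5718, -0.003, 0.0315]
tcp_rot: [0.051, 0.999, -0.0, 0.001]
contact_force: [0.7, 0.2, 5.2]
opening: 0.57
finger_force: 64.2
```

To row units: -50 mm is -0.05, -45 mm is -0.045.

Emit:
send_rows:
  rows: "0 0 0 0 0 0 -1;0 0 0 0 0 0 -1;0 0 0 0 0 -0.008 -1;0 0 0 0 0 -0.022 -1;0 0 0 0 0 -0.036 -1;0 0 0 0 0 -0.045 -1;0 0 0 0 0 -0.05 -1;0 0 0 0 0 -0.05 -1"

```text
time: 13.2
eef_pos: [0.5708, -0.0029, 0.0807]
tcp_rot: [0.051, 0.999, -0.0, 0.0]
contact_force: [-0.2, 0.3, -1.4]
opening: 0.576
finger_force: 63.4
```

```bash
python3 -c "
from h import *
go(sl(-.17),.08,84.4)
p=ctrl.read_camera('scene');save(p,'s5.png',(160,130,330,260),4)"
```

```text
turn [ 0.   0.  89.7] shift [36.9 18.2  0.6] | pos [ 0.5708 -0.0029  0.0807] yaw 174.1 q6 -1.65 F [-0.2  0.3 -1.4] t 13.2 open 0.576
```

View pics/s5.png

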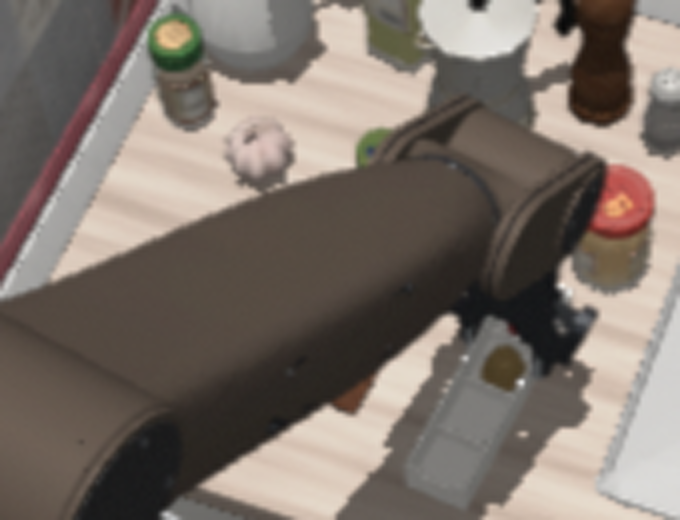

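The tray is held level, with the gold pod in its pocket at about (505,368) in the crop. Next is the second quarter turn and the move to the line of the mouth.

To row units: 36.9 mm is 0.0369, 18.2 mm is 0.0182, 76 degrees is 0.8444.

Emit:
send_rows:
  rows: "0 0 0.0778 0.006 0.003 0 -1;0 0 0.1778 0.014 0.007 0 -1;0 0 0.2889 0.022 0.011 0 -1;0 0 0.4 0.03 0.015 0 -1;0 0 0.5111 0.0369 0.0182 0 -1;0 0 0.6222 0.0369 0.0182 0 -1;0 0 0.7333 0.0369 0.0182 0 -1;0 0 0.8444 0.0369 0.0182 0 -1"

```text
time: 14.25
eef_pos: [0.5353, 0.0191, 0.0795]
tcp_rot: [0.658, 0.753, -0.0, -0.001]
contact_force: [0.2, -0.1, -1.9]
opening: 0.573
finger_force: 63.4
```

To row units: 13.6 degrees is 0.1511.

Emit:
send_rows:
  rows: "0 0 0.0889 0 0 0 -1;0 0 0.1511 0 0 0 -1;0 0 0.1511 0 0 0 -1"

```text
time: 14.62
eef_pos: [0.5353, 0.0191, 0.0796]
tcp_rot: [0.74, 0.673, -0.0, -0.001]
contact_force: [-0.4, 0.1, -1.7]
opening: 0.572
finger_force: 63.4
```

```bash
python3 -c "
from h import *
go(sl(-.17),.0385,84.4)
p=ctrl.read_camera('top');save(p,'t6.png',(155,180,305,280),5.3)"
```

```text
turn [-0.1 -0.   0.2] shift [-0.   0.7 41.1] | pos [0.5353 0.0191 0.0796] yaw 84.57 q6 -0.06 F [-0.4  0.1 -1.7] t 14.62 open 0.572
```

View pics/t6.png

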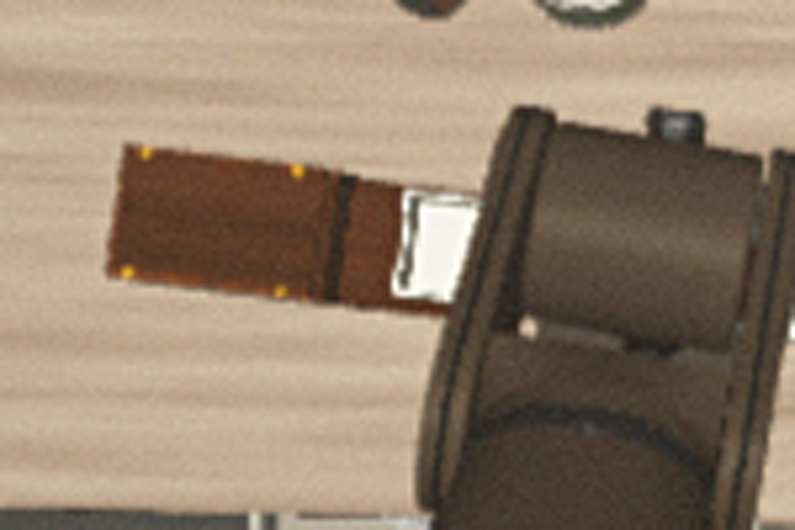

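The tray is lined up with the sleeve, empty end first, with its leading edge from (403,188) to (395,298) in the crop. I'll check the lateral offset numerically.

```bash
python3 -c "
from h import *
p=ctrl.read_camera('top')
c,s=np.cos(TH),np.sin(TH)
for u in [(403,187),(393,298),(481,195),(450,304)]:
    uv=(np.array(u)+.5)/5.3-.5+[155,180];d=ray_z(uv,.083,p)[:2]-SL;print(c*d[0]+s*d[1],-s*d[0]+c*d[1])
g=p['color'][180:280,155:305];m=(g.min(2)>150);m=m[:,70:92]
# white mask edges on columns of exposed tray
for x in range(230,243):
    col=p['color'][200:245,x].astype(int);w=np.where(col.min(1)>170)[0]
    a=200+w.min();b=200+w.max()
    r=[]
    for v in (a-.5,b+.5):
        d=ray_z((x,v),.083,p)[:2]-SL;r.append(round(1000*(-s*d[0]+c*d[1]),1))
    print(x,a,b,r)
"
```

```text
-0.04314455558346339 -0.0246564226434339
-0.045483491556448825 0.02813095359223674
-0.08063222353415514 -0.025126879878510984
-0.07271007925490613 0.02780964086377339
230 229 235 [np.float64(9.6), np.float64(27.0)]
231 216 235 [np.float64(-23.2), np.float64(26.7)]
232 216 235 [np.float64(-23.5), np.float64(26.4)]
233 216 235 [np.float64(-23.8), np.float64(26.1)]
234 218 235 [np.float64(-19.1), np.float64(25.8)]
235 218 234 [np.float64(-19.3), np.float64(23.0)]
236 217 235 [np.float64(-22.1), np.float64(25.2)]
237 217 235 [np.float64(-22.4), np.float64(24.9)]
238 217 236 [np.float64(-22.7), np.float64(27.1)]
239 217 236 [np.float64(-23.0), np.float64(26.8)]
240 217 234 [np.float64(-23.3), np.float64(21.6)]
241 217 231 [np.float64(-23.6), np.float64(13.9)]
242 219 228 [np.float64(-18.9), np.float64(6.1)]
```

To row units: 40 mm is 0.04, 1.2 mm is 0.0012, 0.1 degrees is 0.0011.

Emit:
send_rows:
  rows: "0 0 0.0011 0 0.0012 0.01 -1;0 0 0.0011 0 0.0012 0.024 -1;0 0 0.0011 0 0.0012 0.035 -1;0 0 0.0011 0 0.0012 0.04 -1;0 0 0.0011 0 0.0012 0.04 -1;0 0 0.0011 0 0.0012 0.04 -1"

```text
time: 15.48
eef_pos: [0.5374, 0.0189, 0.0406]
tcp_rot: [0.741, 0.672, 0.0, 0.0]
contact_force: [0.3, -1.2, -1.2]
opening: 0.573
finger_force: 63.4
```

```bash
python3 -c "
from h import *
go(sl(-.035),.0385,84.4)
p=ctrl.read_camera('top');save(p,'t7.png',(175,195,265,255),8)"
```

```text
turn [0. 0. 0.] shift [135.   -1.5   2. ] | pos [0.5374 0.0189 0.0406] yaw 84.4 q6 -0.06 F [ 0.3 -1.2 -1.2] t 15.47 open 0.573
```

View pics/t7.png

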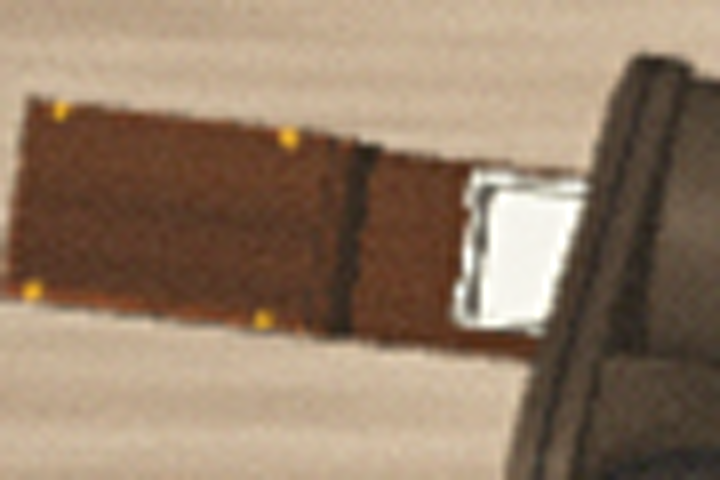

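The leading edge of the tray is now from (470,168) to (452,328), just ahead of the lips at x≈350.

```bash
python3 -c "
from h import *
p=ctrl.read_camera('top')
c,s=np.cos(TH),np.sin(TH)
for u,z in [((470,167),.044),((452,328),.044),((590,178),.044),((60,111),.052),((289,137),.052),((32,290),.052),((263,320),.052),((355,140),.05),((332,338),.05),((590,168),.006),((530,357),.006)]:
    uv=(np.array(u)+.5)/8-.5+[175,195];d=ray_z(uv,z,p)[:2]-SL;print(u,(c*d[0]+s*d[1]).round(4),(-s*d[0]+c*d[1]).round(4))
"
```

```text
(470, 167) -0.0438 -0.027
(452, 328) -0.0449 0.0259
(590, 178) -0.0834 -0.0279
(60, 111) 0.091 -0.0292
(289, 137) 0.0151 -0.0293
(32, 290) 0.0913 0.0297
(263, 320) 0.0151 0.0306
(355, 140) -0.0061 -0.031
(332, 338) -0.0076 0.0338
(590, 168) -0.0783 -0.0342
(530, 357) -0.0664 0.0316
```

To row units: 52 mm is 0.052, 48 mm is 0.048.

Emit:
send_rows:
  rows: "0 0 0 0.004 -0.0008 0 -1;0 0 0 0.012 -0.0008 0 -1;0 0 0 0.02 -0.0008 0 -1;0 0 0 0.028 -0.0008 0 -1;0 0 0 0.036 -0.0008 0 -1;0 0 0 0.042 -0.0008 0 -1;0 0 0 0.048 -0.0008 0 -1;0 0 0 0.052 -0.0008 0 -1"

```text
time: 16.58
eef_pos: [0.5413, 0.0711, 0.0402]
tcp_rot: [0.741, 0.672, -0.0, 0.0]
contact_force: [-0.5, 0.7, -1.8]
opening: 0.577
finger_force: 63.4
```

To row units: 76 mm is 0.076, 70 mm is 0.07.

Emit:
send_rows:
  rows: "0 0 0 0.008 0 0 -1;0 0 0 0.018 0 0.0005 -1;0 0 0 0.029 0 0.0005 -1;0 0 0 0.04 0 0.0005 -1;0 0 0 0.051 0 0.0005 -1;0 0 0 0.062 0 0.0005 -1;0 0 0 0.07 0 0.0005 -1;0 0 0 0.076 0 0.0005 -1"

```text
time: 17.58
eef_pos: [0.5488, 0.1469, 0.0397]
tcp_rot: [0.741, 0.672, -0.0, 0.0]
contact_force: [-0.0, -0.3, -1.0]
opening: 0.575
finger_force: 63.4
```

To row units: 8 mm is 0.008, 6 mm is 0.006.

Emit:
send_rows:
  rows: "0 0 0 0.002 0 0.0005 -1;0 0 0 0.004 0 0.0005 -1;0 0 0 0.006 0 0.0005 -1;0 0 0 0.008 0 0.0005 -1"

```text
time: 18.08
eef_pos: [0.5495, 0.1543, 0.0392]
tcp_rot: [0.741, 0.672, -0.0, -0.0]
contact_force: [-0.1, -0.1, -2.1]
opening: 0.571
finger_force: 63.4
```

To row units: 4 mm is 0.004, 3 mm is 0.003.

Emit:
send_rows:
  rows: "0 0 0 0.001 0 0.0005 -1;0 0 0 0.002 0 0.001 -1;0 0 0 0.003 0 0.001 -1;0 0 0 0.004 0 0.001 -1"

```text
time: 18.58
eef_pos: [0.5499, 0.1584, 0.0382]
tcp_rot: [0.741, 0.672, -0.0, -0.0]
contact_force: [-0.0, -0.4, -1.7]
opening: 0.573
finger_force: 63.4
```

```bash
python3 -c "
from h import *
go(sl(-.030),.0385,84.4)"
```

```text
turn [-0.  0.  0.] shift [-0.1 -0.3 -0.3] | pos [0.5499 0.1584 0.0382] yaw 84.4 q6 0.2 F [-0.  -0.4 -1.7] t 18.57 open 0.573
```

To row units: 2 mm is 0.002, 1 mm is 0.001.

Emit:
send_rows:
  rows: "0 0 0 0.001 0 0 -1;0 0 0 0.002 0 0 -1;0 0 0 0.002 0 0 -1"

```text
time: 18.95
eef_pos: [0.5501, 0.1597, 0.0383]
tcp_rot: [0.741, 0.672, -0.001, 0.0]
contact_force: [0.4, -3.3, -1.2]
opening: 0.572
finger_force: 63.5
```

To row units: 2 mm is 0.002, 1 mm is 0.001.

Emit:
send_rows:
  rows: "0 0 0 0.001 0 0 -1;0 0 0 0.002 0 0 -1;0 0 0 0.002 0 0 -1"

```text
time: 19.32
eef_pos: [0.5501, 0.1598, 0.0383]
tcp_rot: [0.741, 0.672, -0.002, 0.001]
contact_force: [-2.6, -12.0, 2.4]
opening: 0.572
finger_force: 63.8
```

To row units: -60 mm is -0.06, -1.5 mm is -0.0015.

Emit:
send_rows:
  rows: "0 0 0 0 0 0.0007 -1;0 0 0 0 0 0.001 -1;0 0 0 -0.0005 0 0.001 1;0 0 0 -0.001 0 0.001 1;0 0 0 -0.0015 0 0.001 1;0 0 0 -0.0015 0 0.001 1;0 0 0 -0.0015 0 -0.02 1;0 0 0 -0.0015 0 -0.06 1"

```text
time: 20.32
eef_pos: [0.5484, 0.1608, 0.0968]
tcp_rot: [0.741, 0.672, -0.002, -0.002]
contact_force: [0.5, -0.4, -0.1]
opening: 0.999
finger_force: 0.0
```

To row units: -320 mm is -0.32, -260 mm is -0.26.

Emit:
send_rows:
  rows: "0 0 0 -0.03 0 -0.05 1;0 0 0 -0.08 0 -0.1 1;0 0 0 -0.14 0 -0.12 1;0 0 0 -0.2 0 -0.12 1;0 0 0 -0.26 0 -0.12 1;0 0 0 -0.32 0 -0.12 1;0 0 0 -0.32 0 -0.12 1;0 0 0 -0.32 0 -0.12 1"

```text
time: 21.32
eef_pos: [0.5188, -0.1573, 0.218]
tcp_rot: [0.741, 0.671, 0.0, -0.0]
contact_force: [0.9, 0.1, -0.3]
opening: 0.998
finger_force: 0.0
```

```bash
python3 -c "
from h import *
p=ctrl.read_camera('top');save(p,'t8.png',(165,195,275,255),7)
go([.4,-.25],.25,84.4)"
```

```text
turn [-0. -0.  0.] shift [-104.4 -109.3  -32.1] | pos [ 0.5189 -0.1566  0.218 ] yaw 84.45 q6 -0.38 F [0.7 0.2 0.4] t 21.38 open 1.0
```

View pics/t8.png

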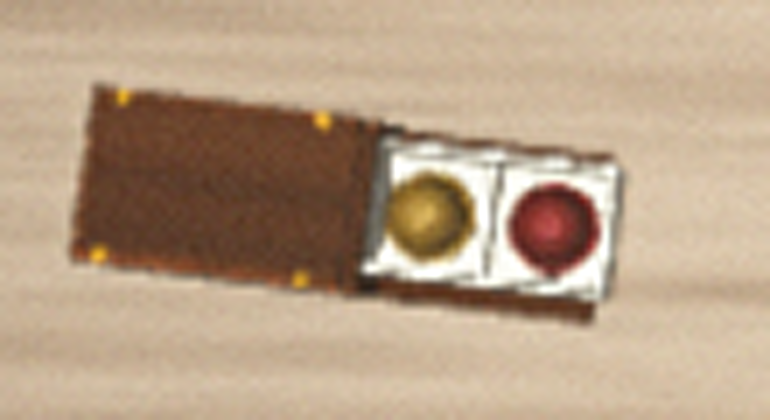

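The tray is in with both pods in the open half. Its front edge runs from (624,163) to (606,298) in the crop. I'll check how far in it is.

```bash
python3 -c "
from h import *
p=ctrl.read_camera('top');s_=ctrl.read_camera('scene')
c,s=np.cos(TH),np.sin(TH)
for u,z in [((624,163),.042),((606,299),.042),((612,156),.006),((592,321),.006)]:
    uv=(np.array(u)+.5)/7-.5+[165,195];d=ray_z(uv,z,p)[:2]-SL;print(u,(c*d[0]+s*d[1]).round(4),(-s*d[0]+c*d[1]).round(4))
"
```

```text
(624, 163) -0.0976 -0.0269
(606, 299) -0.0974 0.0242
(612, 156) -0.0887 -0.0318
(592, 321) -0.0892 0.0323
```

The image suggests the tray may be 1–2 mm short of home, so I'll press its end face with closed fingers to make sure.

```bash
python3 -c "
from h import *
go(sl(-.14),.12,84.4)"
```

```text
turn [-0.  -0.   0.1] shift [205.9   0.3  98.1] | pos [ 0.5191 -0.1561  0.218 ] yaw 84.53 q6 -0.38 F [ 0.8  0.5 -0.9] t 21.48 open 0.997
```

To row units: 206 mm is 0.206, 195 mm is 0.195.

Emit:
send_rows:
  rows: "0 0 0 0.06 0 0.02 -1;0 0 0 0.115 0 0.05 -1;0 0 0 0.165 0 0.08 -1;0 0 0 0.195 0 0.098 -1;0 0 0 0.206 0.0003 0.115 -1;0 0 0 0.206 0.0003 0.14 -1;0 0 0 0.206 0.0003 0.165 -1;0 0 0 0.206 0.0003 0.184 -1"
  grip_force: 30

```text
time: 22.48
eef_pos: [0.5392, 0.0473, 0.0332]
tcp_rot: [0.741, 0.672, -0.0, -0.0]
contact_force: [0.5, -0.2, -0.0]
opening: 0.002
finger_force: 0.0
```

```bash
python3 -c "
from h import *
go(sl(-.108),.033,84.4)"
```

```text
turn [-0.  0.  0.] shift [33.5 -0.4  0.2] | pos [0.5392 0.0473 0.0332] yaw 84.42 q6 -0.0 F [ 0.5 -0.2 -0. ] t 22.48 open 0.002
```

To row units: 32 mm is 0.032, 31 mm is 0.031.

Emit:
send_rows:
  rows: "0 0 0 0.01 0 0 -1;0 0 0 0.02 0 0 -1;0 0 0 0.026 0 0 -1;0 0 0 0.029 0 0 -1;0 0 0 0.03 0 0 -1;0 0 0 0.031 0 0 -1;0 0 0 0.032 0 0 -1;0 0 0 0.032 0 0 -1"

```text
time: 23.48
eef_pos: [0.5424, 0.0791, 0.0342]
tcp_rot: [0.741, 0.672, -0.0, -0.0]
contact_force: [0.6, -0.6, -1.0]
opening: -0.004
finger_force: 0.0
```

To row units: 2 mm is 0.002, 1 mm is 0.001.

Emit:
send_rows:
  rows: "0 0 0 0.001 0 0 -1;0 0 0 0.002 0 0 -1;0 0 0 0.002 0 0 -1"

```text
time: 23.85
eef_pos: [0.5426, 0.0812, 0.0342]
tcp_rot: [0.741, 0.672, -0.0, -0.0]
contact_force: [0.9, -0.8, -0.3]
opening: 0.001
finger_force: 0.0
```

To row units: 2 mm is 0.002, 1 mm is 0.001.

Emit:
send_rows:
  rows: "0 0 0 0.001 0 0 -1;0 0 0 0.002 0 0 -1;0 0 0 0.002 0 0 -1"

```text
time: 24.22
eef_pos: [0.5428, 0.0833, 0.0342]
tcp_rot: [0.741, 0.672, 0.0, 0.0]
contact_force: [-0.7, -0.9, 0.2]
opening: 0.001
finger_force: 0.0
```

Emit:
send_rows:
  rows: "0 0 0 0.001 0 0 -1;0 0 0 0.002 0 0 -1;0 0 0 0.002 0 0 -1"

```text
time: 24.6
eef_pos: [0.5429, 0.0847, 0.0342]
tcp_rot: [0.741, 0.672, -0.0, 0.0]
contact_force: [0.4, -2.9, 0.6]
opening: 0.001
finger_force: 1.6
```

Emit:
send_rows:
  rows: "0 0 0 0.001 0 0 -1;0 0 0 0.002 0 0 -1;0 0 0 0.002 0 0 -1"

```text
time: 24.98
eef_pos: [0.543, 0.0848, 0.0342]
tcp_rot: [0.74, 0.672, -0.002, 0.001]
contact_force: [-2.2, -10.6, 2.2]
opening: 0.0
finger_force: 5.3
```

To row units: 1.5 mm is 0.0015, 0.7 mm is 0.0007.

Emit:
send_rows:
  rows: "0 0 0 0.0007 0 0 -1;0 0 0 0.0015 0 0 -1;0 0 0 0.0015 0 0 -1"

```text
time: 25.35
eef_pos: [0.543, 0.0849, 0.0343]
tcp_rot: [0.74, 0.673, -0.003, 0.002]
contact_force: [-2.6, -15.8, 2.6]
opening: 0.001
finger_force: 7.9
```

It is firmly against the stop: no movement as the force rose to 16 N. I'll back away.

To row units: -260 mm is -0.26, -210 mm is -0.21.

Emit:
send_rows:
  rows: "0 0 0 -0.004 0 0 -1;0 0 0 -0.015 0 0 -1;0 0 0 -0.04 0 -0.01 -1;0 0 0 -0.06 0 -0.06 -1;0 0 0 -0.1 0 -0.115 -1;0 0 0 -0.15 0 -0.16 -1;0 0 0 -0.21 0 -0.18 -1;0 0 0 -0.26 0 -0.18 -1"

```text
time: 26.35
eef_pos: [0.5189, -0.1721, 0.2174]
tcp_rot: [0.74, 0.672, 0.001, 0.003]
contact_force: [0.6, 0.1, 0.3]
opening: 0.0
finger_force: 0.0
```

```bash
python3 -c "
from h import *
p=ctrl.read_camera('top');save(p,'t9.png',(135,110,455,300),2.5)
print(ctrl.get_state()['eef_pos'])"
```

```text
[ 0.51802745 -0.17852094  0.21700231]
```

View pics/t9.png

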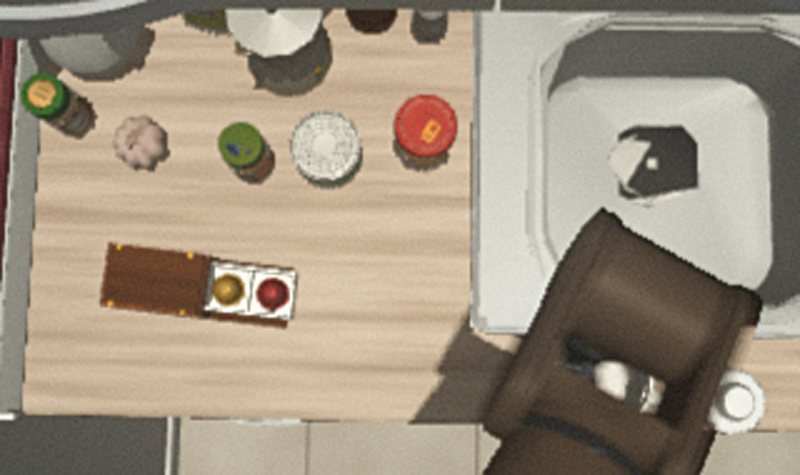

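The tray is home with both pods upright in the open half at (228,290) and (272,293). The jar, tin, spice jar and timer look undisturbed, and the mug is mostly hidden under the arm, which stayed well above it. The arm touches nothing, so I'm handing in.

Emit:
send_rows:
  rows: "0 0 0 0 0 0 -1;0 0 0 0 0 0 -1;0 0 0 0 0 0 -1;0 0 0 0 0 0 -1"

```text
time: 26.9
eef_pos: [0.5181, -0.1689, 0.2139]
tcp_rot: [0.74, 0.672, -0.0, -0.0]
contact_force: [-0.7, -0.2, 0.1]
opening: -0.0
finger_force: 0.0
```

```bash
python3 -c "
from plant import ctrl
print(ctrl.sign_off())"
```

```text
the job is handed in; nothing more can be done
None
```

I drew the tray out, turned it end for end and slid it back in, empty end first, until it stopped firmly under a 16 N push; both pods are in their pockets in the open front half, and I handed the job in at about 27 s.

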